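# Unlatch the board test fixture and bring the tested board to the tray

## Robot

A 7-joint arm with a two-finger parallel gripper is mounted at the origin on the work surface. World frame = base frame: x ahead of the robot, y to its left, z up, the work surface at z = 0. Lengths are in m, angles in rad, forces in N, time in s.
With the tool pointing down it reaches from about 0.425 to 0.825 m from the base axis. Payload 3.6 kg.
Tool frame: the origin (TCP) lies between the finger pads; the fingertips stand 8 mm ahead of it and the grasp point (between the pads) lies 11 mm behind it; z points along the fingers, y is the line along which they close (so a half turn about z gives the same grasp; the last joint's range is limited). The gripper opens to 93 mm and grips with 3 to 60 N. Pads are 15 mm wide; open, the fingers measure 128 mm over their backs; the gripper's body (75 mm by 188 mm) begins 65 mm behind the grasp point.
Start: joints at [1.187, 0.615, -0.013, 1.423, 0.008, 1.103, -0.04], TCP at [0.228, -0.609, 0.227] pointing down, gripper open.
Joint ranges: [-3.12, 3.12], [-0.3, 2.06], [-1.34, 1.32], [0.26, 2.42], [-1.36, 4.5], [0.01, 1.98], [-2.84, 2.84]. Speed limits (rad/s): [2.79, 2.79, 3.14, 3.14, 3.14, 3.14, 3.14].

## Interface

Orientations are given as a unit quaternion [x, y, z, w].
In Python, from plant import manip, status, optics, workorder, nets gives the robot as it stands. The module is installed in compiled form; this text tells all that it offers. Calls block until the motion is done:
- manip.reach(position, orientation): joint-space move of the TCP to a pose.
- manip.move_straight(position, rotation=None, velocity=0.15, contact_N=None): straight line of the TCP; rotation=None keeps the orientation; velocity is the mean speed in m/s. With contact_N (N) it stops when the force on the tool has changed by that much, and returns True; else False.
- manip.goto_joints(angles): joint-space move.
- manip.release() and manip.grab(): open the fingers fully, or close them until they stop; the grip force is fixed at half the most.
- manip.hold(seconds).
- manip.solve_ik(position, orientation): joint angles nearest the present ones, or None.
- status.get_obs(): the state.
- optics.capture(name): name is "scene" or "top" or "wrist"; returns a dict with "frame" (480x640x3 uint8, red, green, blue), "depth" (480x640 float32, m along the optical axis (not along the pixel's ray), 0 where there is no reading), "fx", "fy", "cx", "cy" (pixels), "T" (4x4, takes a point from camera to world coordinates); the wrist camera has in their place "T_tool_cam" (4x4, takes a point from camera to tool coordinates, whose origin is the TCP and whose axes are the flange's). Camera axes: x right, y down, z forward; pixel columns grow to the right and rows downward; lengths in m; the calibration is good to about 2 mm. A picture is of the moment at which its call begins: read the wrist's pose just before it.
A pose or a line that the arm cannot do raises manip.MotionError and nothing moves.
- workorder.sign_off(): hands the job in; it is judged then, once.
Trained networks look in the newest picture that a camera, given by its name, has taken for a name from the list of things; names that differ only in an ending like _2 or _b are one class to them, and where a whole thing is asked for, a point or a joint stands for the part that bears it (a point fixed in the world has none). Each returns a list of dicts, best first, with "p" (0 to 1); they miss things now and then, are a little off and sometimes report something else, mostly with a low value. They report only what shows in the picture. A call takes as long as a camera call. They do not tell look-alikes from the thing itself.
- nets.outline_of(camera, query): "mask" (480x640 bool, what is visible of it) and "bbox" ([centre column, centre row, width, height] in pixels, round what is visible of it).
The state is a dict: "t": time; "joints": joint angles; "joint_velocities": joint speeds; "tau": joint torques, N m; "eef_pos": TCP position; "tool_rot": TCP orientation; "contact_force": force on the tool from outside, world axes, zero at the start; "torque": the same for the moment, N m; "width": finger opening in m; "gripper_force": force on a finger pad.
Only numpy, scipy, OpenCV 4.12 (cv2) and the standard library are available. Lean on these libraries where they do the work, as an engineer would, in place of code of your own. Each camera call takes 0.05 s, during which the arm holds its last target. There are 200 camera calls.

## Task

The board in the test fixture on the bench is finished: flip the toggle latch on the fixture's front all the way over so that it lets go of the lid, then lift the lid and swing it back until it rests fully open. Take the board out and set it down, without dropping it, flat and face up in the empty middle pocket of the black tray. Leave the lid and the latch open, and leave the two boards already in the tray and the other things on the bench where they are.

Things in the scene. Friction and masses are not known exactly. Their poses are not given: they have to be found in the camera images.
- fixture: Board test fixture: grey metal box fixed to the bench, 150 (x) by 210 (y) mm, rim 100 mm high, lid on it (top at 111 mm). Origin: centre of its underside; its -x side is the front, with the latch; the lid hinges on the rear (+x) rim. Inside, a black plate at 74 mm; the board lies in its middle between corner blocks (tops at 83 mm, 1.7 mm clear of the board): lift it straight up.
- latch (a joint): Over-centre toggle latch, middle of the fixture's front: a steel lever 28 mm wide. Rad: 0 closed (lever hangs, leaning 15 degrees out); grows as its end goes out to -x, then up; 1.9 fully open (34 degrees above level). A spring holds it at 0 (4 N at the end starts it), passes dead centre at 0.46, then throws it to 1.9, where it stays. Its wire bail lets go of the lid past about 0.5.
- latch_grip (a point): Centre of the rolled free end of the latch lever: a steel roll 11 mm thick, 28 mm long along the fixture's y; pinch it across these 28 mm. Moves with the lever, 36 mm from the pivot; latch closed, it is 25 mm in front of the fixture's front face and 54 mm above the bench.
- latch_pivot (a point): Axis of the latch lever, in the middle of its width: 16 mm in front of the fixture's front face, 89 mm above the bench. Fixed to the fixture; the axis is the fixture's y.
- lid (a joint): The fixture's lid, aluminium frame with clear panel, 141 by 210 by 8 mm, about 0.4 kg, four 21 mm push rods below. Rad: 0 closed; grows as the front edge is lifted and goes back; past about 1.7 it falls by its weight to its stop at 1.9, where it rests fully open; below that it falls shut. The closed latch holds it down (2 mm of play).
- lid_tab (a point): Grip point on the lid's lift tab: a flat tongue in the lid's plane, standing 30 mm out from the lid's front edge, 22 mm wide along the fixture's y (pinch across this), 8 mm thick, 62 mm to the -y side of the latch. Point: mid-thickness, 21 mm out from the edge, 9 mm from the tab's end; moves with the lid, 164 mm from the hinge axis; 107 mm above the bench when closed.
- lid_hinge (a point): Point on the lid's hinge axis in line with the lift tab, 107 mm above the bench, 68 mm to the +x side of the fixture's origin. The axis is the fixture's y.
- board: Tested circuit board, 0.09 kg: 56 (x) by 78 (y) by 2 mm, with a finned heat sink 40 (x) by 26 (y) mm in its middle, up to 22 mm above the underside: grip it across the 26 mm. Taller parts (15 mm) only at |x| over 16 mm; bare beside the heat sink along y. Origin: centre of its underside; z up. At first its axes are the fixture's, its underside 78 mm above the bench.
- tray: Black tray fixed to the bench, 216 (x) by 106 (y) by 18 mm: three pockets in a row along its x, each 68 (x) by 100 (y) mm, floor 3 mm above the bench, outer walls 18 mm and dividers 16 mm high, 3 mm thick. Origin: centre of its underside. A board lies in a pocket with its y along the tray's y, either way round.
- tray_slot (a point): Centre of the floor of the tray's middle pocket, which is empty; axes as the tray's.
- done_a: Finished board, same kind as the tested one, in the tray pocket on the tray's -x side. Leave it.
- done_b: Finished board, same kind, in the tray pocket on the tray's +x side. Leave it.
- screwdriver: Screwdriver, 170 mm long, lying between the fixture and the tray. Leave it.
- tape: Roll of tape, 76 mm across and 18 mm high, lying flat behind the fixture. Leave it.
- jar: White flux jar with a black cap, 44 mm across and 55 mm high, behind the tray. Leave it.
- cutters: Side cutters lying on the bench in front of the robot, about 125 mm long, 12 mm high. Leave them.
- bin: Red small-parts bin, 100 by 75 by 50 mm, on the robot's left. Leave it.
- meter: Multimeter lying on its back, 165 by 80 by 48 mm, on the robot's right. Leave it.
There are look-alikes about, which are no part of the job. Several things have the shape of the tray; the one meant has the colours described above.

How it is judged:
On the way, in this order (a step that is already met when the one before it is completed fails the run):
1. the latch is flipped open past 1.7 rad while the lid is still down (value of joint latch above 1.7 rad and value of joint lid below 0.15 rad), for 0.1 s.
2. the lid stands fully open, past 1.75 rad, with the board still in the nest (value of joint lid above 1.75 rad and distance between board and fixture below 0.085 m), for 0.2 s.
3. the board is lowered into the tray's middle pocket in the grip, its underside less than 15 mm above the floor (horizontal distance between board and tray_slot below 0.016 m and z of board in the frame of tray_slot below 0.015 m and contact force between board and the fingers above 0.5 N), for 0.05 s.
At the end, for the whole second after the job is handed in: The board rests released in the tray's middle pocket, within 16 mm of its centre, under 5 mm above its floor, face up (0.08 rad), its y along the tray's (0.35 rad, either way round); lid open past 1.75 rad, latch past 1.7 rad (horizontal distance between board and tray_slot below 0.016 m and z of board in the frame of tray_slot below 0.005 m and angle between board's own z axis and vertical below 0.08 rad and angle between the y axis of board and the y axis of tray, either way round below 0.35 rad and linear speed of board below 0.02 m/s and contact force between board and the fingers below 0.1 N and value of joint lid above 1.75 rad and value of joint latch above 1.7 rad); the robot touches nothing.
It fails at once if a finished board in the tray is moved by more than 20 mm (distance of any of done_a, done_b from where it was at the start of the episode above 0.02 m).
It fails at once if another thing on the bench is moved by more than 40 mm (distance of any of screwdriver, tape, jar, cutters, bin, meter from where it was at the start of the episode above 0.04 m).
It also fails if it takes over 64 s, if anything falls off the work surface, if the arm or the gripper's body presses on something with over 40 N, if the wrist force passes 120 N, or if a joint passes its speed limit or range.

## Working session

There is one attempt and no reset: what is moved stays moved. The work goes in short steps, each a Python script; the robot and the scene stay as the last script left them, time stands still between calls to the robot, and variables do not carry over. Pictures are saved under pics/ and viewed, at most 10 in all, crops included, and the job is handed in when it is done.

```bash
mkdir -p pics; ls
cat > h.py <<'E'
import numpy as np, cv2
from plant import manip, status, optics, workorder, nets
from scipy.spatial.transform import Rotation as R
def snap(name, fn=None):
    o=status.get_obs(); c=optics.capture(name)
    if name=="wrist":
        T=np.eye(4); T[:3,:3]=R.from_quat(o["tool_rot"]).as_matrix(); T[:3,3]=o["eef_pos"]; c["T"]=T@c["T_tool_cam"]
    if fn: cv2.imwrite("pics/"+fn, c["frame"][:,:,::-1])
    return c
def cloud(c, m=None):
    d=c["depth"]; v,u=np.nonzero((d>0)&(m if m is not None else True)); z=d[v,u]
    p=np.c_[(u-c["cx"])/c["fx"]*z,(v-c["cy"])/c["fy"]*z,z]
    return p@c["T"][:3,:3].T+c["T"][:3,3],u,v
def rect(p):
    (cx,cy),(w,h),a=cv2.minAreaRect(p[:,:2].astype(np.float32)*1000); return np.round([cx,cy,w,h,a],1)
E
python3 - <<'E'
from h import *
for cam in("scene","top"):
    c=snap(cam,cam+"1.png")
    for q in("fixture","latch","lid","board","tray","screwdriver","tape","jar"):
        for r in nets.outline_of(cam,q)[:4]:
            p,_,_=cloud(c,r["mask"])
            if len(p)>20: print(cam,q,round(r["p"],2),np.round(r["bbox"]).astype(int),rect(p),np.round(np.percentile(p[:,2],[5,50,95]),3),np.median(c["frame"][r["mask"]],0))
print(status.get_obs()["t"])
E
```

```text
pics
scene fixture 0.74 [258 221 101 111] [ 552.6 -175.8  268.9  215.2   83.4] [0.036 0.108 0.112] [140. 149. 153.]
scene lid 0.81 [261 211 100  93] [ 554.  -174.2  261.2  190.7   83.8] [0.106 0.109 0.112] [161.5 167.  172. ]
scene lid 0.39 [291 351  21  27] [720.4 127.9  58.9  39.5  30. ] [0.009 0.053 0.056] [52. 55. 57.]
scene lid 0.16 [475 358  59  61] [449.  407.4 128.   89.3  21.2] [-0.     0.007  0.049] [153.  42.  38.]
scene board 0.59 [340 236  53  26] [441.8  -0.8  44.7 131.4  62.6] [0.001 0.009 0.012] [ 49. 132.  81.]
scene board 0.5 [258 219 103 115] [ 543.7 -190.5  304.5  231.6   81.9] [0.029 0.108 0.112] [140. 148. 152.]
scene tray 0.85 [452 255  91  82] [283.3 218.1 112.7 242.7  83.9] [-0.001  0.003  0.017] [ 41. 166. 165.]
scene tray 0.73 [330 158  82  68] [ 284.2 -209.7  243.2  123.6    1.1] [-0.001  0.003  0.017] [ 39. 161. 160.]
scene tray 0.73 [294 273  51  53] [599.7  -5.8 178.7  33.4   3.8] [-0.001  0.019  0.026] [34. 42. 42.]
scene tray 0.17 [209 258  33  32] [ 716.3 -175.5   88.2   74.9   39.6] [-0.001  0.015  0.019] [182. 182. 162.]
scene tape 0.57 [209 260  3
[... 635 characters left out ...]
21  62 100] [574.  150.3 108.4 242.9  80.9] [-0.002  0.004  0.019] [54. 55. 58.]
top tray 0.81 [223 347  66 111] [289.7 221.5 111.1 241.8  83.8] [-0.002  0.003  0.018] [ 82. 197. 197.]
top tray 0.69 [255 221  61  97] [571.4 152.2 110.7 236.6  80.7] [-0.002  0.004  0.019] [54. 55. 58.]
top screwdriver 0.96 [324 206  16  71] [605.5  -4.6 169.3  27.7   3.6] [-0.001  0.02   0.028] [40. 44. 48.]
top tape 0.89 [395 158  36  32] [ 714.9 -176.    98.9   75.6   17.1] [-0.     0.016  0.022] [230. 226. 207.]
top tape 0.74 [265 151  15  20] [726.6 128.   40.8  39.9  20.9] [0.018 0.052 0.058] [58. 58. 61.]
top jar 0.6 [267 151  13  20] [725.3 129.8  40.9  36.8  32. ] [0.02  0.053 0.058] [58. 58. 61.]
0.9
```

```bash
ls pics
```

```text
scene1.png
top1.png
```

View pics/top1.png

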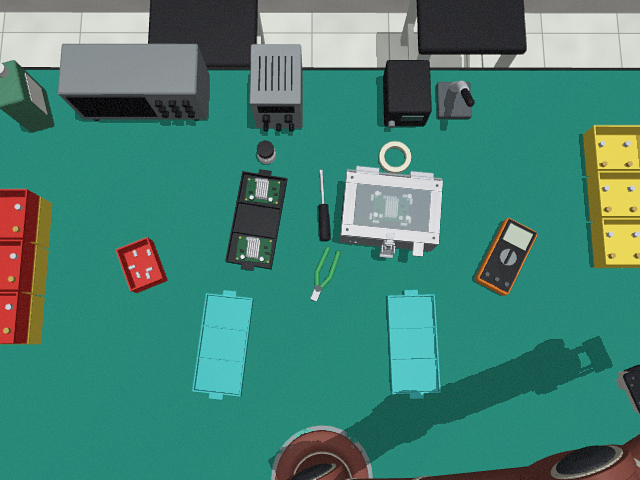

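View pics/scene1.png

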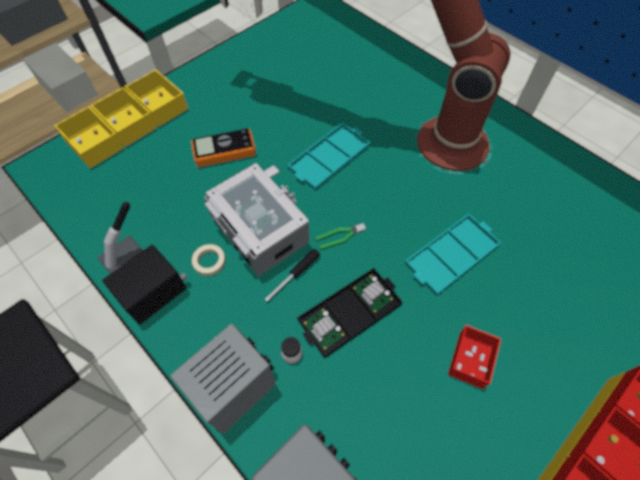

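Top view: the fixture is at px (393,210), with the latch at (388,247) and the tab at (418,250). The black tray is at (257,220) with its middle pocket empty; the teal and coloured trays are look-alikes. The scene view agrees. Next I'll go above the fixture and look from close by.

```bash
cat >> h.py <<'E'
def down(yaw, flip=False, pitch=0):
    return (R.from_euler("z",yaw+(np.pi if flip else 0))*R.from_euler("y",-pitch)*R.from_euler("x",np.pi)).as_quat()
E
python3 - <<'E'
from h import *
o=status.get_obs(); print(o["tool_rot"],o["width"])
T=optics.capture("wrist")["T_tool_cam"]; print(np.round(T,3))
y=np.radians(-5)
for f in(0,1): 
  for p in([.49,-.155,.30],[.52,-.155,.36],[.47,-.15,.06],[.68,-.17,.28]):
    q=manip.solve_ik(p,down(y,f)); print(f,p,None if q is None else np.round(q,2))
E
```

```text
[ 9.84032073e-01  1.77991230e-01  2.84905067e-07 -3.32427867e-05] 0.09306352342845749
[[-0.001 -0.967 -0.255  0.071]
 [ 1.    -0.001 -0.     0.   ]
 [ 0.    -0.255  0.967 -0.158]
 [ 0.     0.     0.     1.   ]]
0 [0.49, -0.155, 0.3] [ 0.32  0.33 -0.07  1.7   0.03  1.11 -1.42]
0 [0.52, -0.155, 0.36] [ 0.31  0.34 -0.08  1.51  0.03  1.29 -1.44]
0 [0.47, -0.15, 0.06] [ 0.24  0.63  0.04  2.04 -0.05  0.48 -1.35]
0 [0.68, -0.17, 0.28] [ 0.21  0.67  0.02  1.17 -0.01  1.31 -1.44]
1 [0.49, -0.155, 0.3] [ 0.8   0.42 -0.79  1.68  0.32  1.17  1.41]
1 [0.52, -0.155, 0.36] [ 0.76  0.43 -0.79  1.49  0.31  1.35  1.43]
1 [0.47, -0.15, 0.06] [ 0.63  0.69 -0.56  2.03  0.64  0.6   1.11]
1 [0.68, -0.17, 0.28] [ 0.54  0.75 -0.73  1.15  0.48  1.4   1.36]
```

Run:
```python
from h import *
y=np.radians(-5)
for i,p in enumerate(([.49,-.155,.30],[.50,-.175,.34])):
    manip.reach(p,down(y))
    c=snap("wrist",f"w{i}.png"); np.savez(f"w{i}.npz",**{k:c[k] for k in("frame","depth","T","fx","fy","cx","cy")})
    for q in("latch","lid","lid_tab","latch_grip","fixture"):
        for r in nets.outline_of("wrist",q)[:3]:
            P,_,_=cloud(c,r["mask"])
            if len(P)>20: print(i,q,round(r["p"],2),np.round(r["bbox"]).astype(int),rect(P),np.round(np.percentile(P[:,2],[5,50,95]),3),np.round(np.median(P,0),3))
print(status.get_obs()["t"])
```

```text
0 latch 0.57 [308 217  28  16] [ 480.4 -138.9   35.2   36.7   84.8] [0.057 0.092 0.113] [ 0.488 -0.143  0.092]
0 lid 0.84 [309 134 237 199] [ 575.5 -155.2  263.1  177.4   73.4] [0.108 0.11  0.112] [ 0.581 -0.155  0.11 ]
0 lid_tab 0.74 [309 135 237 195] [ 562.3 -165.   237.8  177.1   84.7] [0.108 0.11  0.112] [ 0.581 -0.155  0.11 ]
0 latch_grip 0.89 [309 217  24  12] [ 480.  -141.6   29.7   37.1   84.2] [0.001 0.092 0.113] [ 0.488 -0.143  0.092]
0 latch_grip 0.64 [ 63 152 112 199] [571.1 150.5 108.7 238.2  80.9] [0.002 0.004 0.018] [0.576 0.16  0.004]
0 latch_grip 0.27 [319  17  67  32] [ 700.1 -171.2   73.8   33.5   84.2] [0.005 0.018 0.019] [ 0.694 -0.171  0.018]
0 fixture 0.77 [310 130 237 210] [ 573.2 -146.1  287.2  196.5   78.8] [0.103 0.11  0.112] [ 0.585 -0.154  0.11 ]
1 latch 0.68 [294 221  27  16] [ 479.8 -139.8   34.2   37.9   84.5] [0.001 0.092 0.113] [ 0.489 -0.144  0.092]
1 lid 0.79 [291 149 207 173] [ 553.8 -142.1  271.6  198.9   84.1] [0.108 0.11  0.112] [ 0.58  -0.154  0.11 ]
1 lid_tab 0.63 [292 148 209 170] [ 567.5 -146.   246.6  198.6   74.6] [0.108 0.11  0.112] [ 0.58  -0.154  0.11 ]
1 latch_grip 0.8 [297 222  25  15] [ 487.1 -144.    27.    22.5   84.5] [0.058 0.093 0.113] [ 0.489 -0.144  0.093]
1 fixture 0.92 [292 144 205 187] [ 567.1 -142.9  272.4  240.6   84.1] [0.102 0.11  0.112] [ 0.584 -0.154  0.11 ]
3.7667
```

View pics/w0.png

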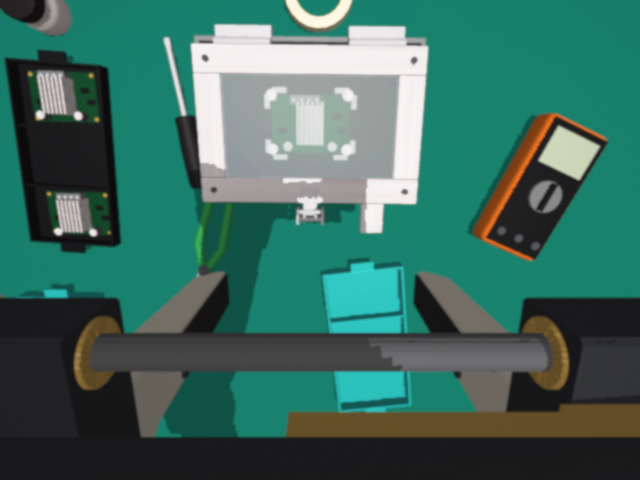

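The wrist view shows the lid at (310,130), the latch at (310,210), the tab at (371,217) and the board under the panel at (310,120). Now I'll fit the lid rectangle, tab and tray numerically.

Run:
```python
from h import *
def grid(P,x0,y0,n=400):
    g=np.zeros((n,n),np.uint8); i=np.round((P[:,:2]-[x0,y0])*1000).astype(int); k=((i>=0)&(i<n)).all(1); g[i[k,1],i[k,0]]=1
    return cv2.morphologyEx(g,cv2.MORPH_CLOSE,np.ones((5,5)))
for i in(0,1):
    c=dict(np.load(f"w{i}.npz")); P,u,v=cloud(c)
    T=P[(P[:,2]>.104)&(P[:,2]<.116)]; x0,y0=.4,-.36
    g=grid(T,x0,y0); 
    g=cv2.morphologyEx(g,cv2.MORPH_CLOSE,np.ones((7,7)))
    cn,_=cv2.findContours(g,cv2.RETR_EXTERNAL,cv2.CHAIN_APPROX_NONE); cn=max(cn,key=cv2.contourArea); f=np.zeros_like(g); cv2.drawContours(f,[cn],-1,1,-1)
    op=cv2.morphologyEx(f,cv2.MORPH_OPEN,np.ones((45,45)))
    pts=np.argwhere(op)[:,::-1].astype(np.float32); r=cv2.minAreaRect(pts); print("lid",np.array(r[0])/1000+[x0,y0],r[1:])
    a=r[2] if r[2]<45 else r[2]-90; Rm=R.from_euler("z",a,degrees=True).as_matrix()[:2,:2]
    L=(T[:,:2]-(np.array(r[0])/1000+[x0,y0]))@Rm
    print(" yaw",a,"x",np.percentile(L[np.abs(L[:,1])<.2][:,0],[.3,99.7]),"y",np.percentile(L[np.abs(L[:,0])<.05][:,1],[.3,99.7]))
    tb=L[(L[:,0]<-.078)&(L[:,0]>-.12)&(L[:,1]<-.03)]; print(" tab x",np.percentile(tb[:,0],[1,99]),"y",np.percentile(tb[:,1],[2,98]),len(tb))
    A=(P[:,:2]-(np.array(r[0])/1000+[x0,y0]))@Rm
    k=(A[:,0]<-.08)&(A[:,0]>-.13)&(np.abs(A[:,1])<.04)&(P[:,2]>.03)
    for lo,hi in((.03,.07),(.07,.09),(.09,.12)):
        s=k&(P[:,2]>lo)&(P[:,2]<hi); print(" latch",lo,s.sum(),np.r_[np.percentile(A[s],[3,97],0).ravel(),np.median(P[s,2])].round(4) if s.sum()>5 else "")
    k=(P[:,2]>.009)&(P[:,2]<.02)&(P[:,1]>.08)&(P[:,0]>.44)&(P[:,0]<.70)
    print(" tray",rect(P[k]))
```

```text
lid [ 0.58173212 -0.15329849] ((211.6316375732422, 157.19918823242188), 83.76551818847656)
 yaw -6.2344818115234375 x [-0.1008027   0.07355465] y [-0.10398695  0.10415613]
 tab x [-0.10554653 -0.07825545] y [-0.07318939 -0.0517509 ] 622
 latch 0.03 87 [-0.1072 -0.0121 -0.1026  0.0119  0.0586]
 latch 0.07 26 [-0.1019 -0.014  -0.0819  0.0125  0.0858]
 latch 0.09 297 [-0.1005 -0.0141 -0.0809  0.013   0.106 ]
 tray [571.2 150.9 109.3 238.2  80.8]
lid [ 0.58137708 -0.15335245] ((210.6766815185547, 158.34701538085938), 84.80557250976562)
 yaw -5.194427490234375 x [-0.10173398  0.07317857] y [-0.1039325   0.10427753]
 tab x [-0.10668148 -0.0780968 ] y [-0.07140328 -0.05023061] 502
 latch 0.03 62 [-0.1056 -0.0128 -0.0975  0.0139  0.0589]
 latch 0.07 17 [-0.1011 -0.0125 -0.0864  0.0147  0.0825]
 latch 0.09 241 [-0.1002 -0.0126 -0.0809  0.0141  0.1058]
 tray [571.  150.7 108.3 238.2  80.5]
```

```bash
cat >> h.py <<'E'
YAW=np.radians(-5.7); F=np.array([.5806,-.1532,0])
def W(x,y,z): return F+R.from_euler("z",YAW).apply([x,y,z])
def st(l=""):
    o=status.get_obs(); print(l,"t",round(o["t"],2),"tcp",np.round(o["eef_pos"],4),"w",round(o["width"],4),"g",round(o["gripper_force"],1),"F",np.round(o["contact_force"],1))
E
python3 - <<'E'
from h import *
D=down(YAW)
manip.reach(W(-.100,.024,.17),D); st()
print(manip.move_straight(W(-.100,.024,.053),velocity=.12,contact_N=8)); st("down")
manip.grab(); st("grab")
snap("wrist","g.png")
E
```

```text
t 4.52 tcp [ 0.4847 -0.12    0.1708] w 0.0929 g 0.0 F [ 0.2 -0.2  1.1]
False
down t 5.64 tcp [ 0.4841 -0.1196  0.0537] w 0.093 g 0.0 F [-0.5  0.3  0.1]
grab t 6.68 tcp [ 0.4817 -0.1432  0.0532] w 0.0283 g 30.0 F [ -1.4 -40.   -9.5]
```

View pics/g.png

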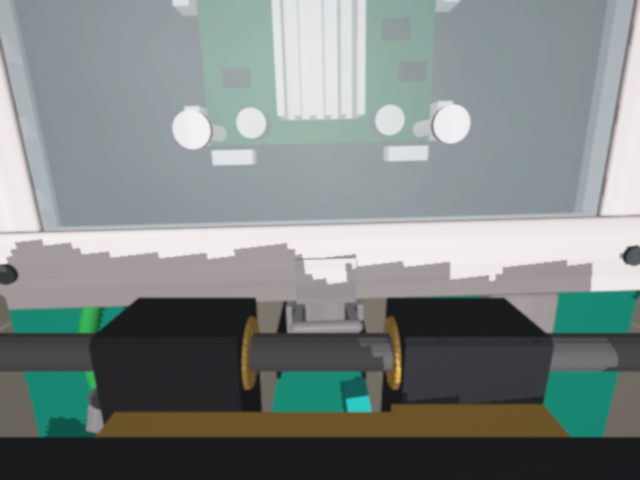

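The picture shows both pads on the lever at (320,330), and a width of 28.3 mm confirms the roll is pinched. Next is the arc.

Run:
```python
from h import *
manip.move_straight(W(-.100,0,.054),velocity=.1); st("c")
for th in np.r_[.3:1.81:.3,1.9]:
    a=th+np.radians(15); manip.move_straight(W(-.091-.036*np.sin(a),0,.089-.036*np.cos(a)),velocity=.08); st(round(th,2))
manip.release(); st("rel")
manip.move_straight(W(-.123,0,.2),velocity=.2); st()
c=snap("wrist","l.png")
```

```text
c t 7.12 tcp [ 0.4815 -0.1436  0.0532] w 0.0277 g 30.0 F [  3.   -1.1 -10.9]
0.3 t 7.42 tcp [ 0.4728 -0.1428  0.0584] w 0.0276 g 30.0 F [  5.9  -2.2 -11.7]
0.6 t 7.7 tcp [ 0.4633 -0.1418  0.066 ] w 0.0273 g 30.0 F [ 2.1 -0.3 -3.2]
0.9 t 7.98 tcp [ 0.4563 -0.1411  0.0753] w 0.0274 g 30.0 F [ 0.2 -1.7 -0.3]
1.2 t 8.27 tcp [ 0.4528 -0.1407  0.0854] w 0.0276 g 30.0 F [-2.9 -3.1  1.2]
1.5 t 8.55 tcp [ 0.4528 -0.1407  0.0958] w 0.0275 g 30.0 F [-5.5 -2.8  1. ]
1.8 t 8.83 tcp [ 0.456  -0.141   0.1059] w 0.0274 g 30.0 F [-5.7 -3.1  2.1]
1.9 t 9.08 tcp [ 0.4576 -0.1412  0.1088] w 0.0274 g 30.0 F [-6.3 -2.6  1.4]
rel t 10.22 tcp [ 0.4603 -0.1412  0.1091] w 0.0927 g 0.0 F [-0.  -0.4  0.2]
 t 10.83 tcp [ 0.4576 -0.1409  0.1994] w 0.093 g 0.0 F [ 0.5 -0.3 -0.8]
```

View pics/l.png

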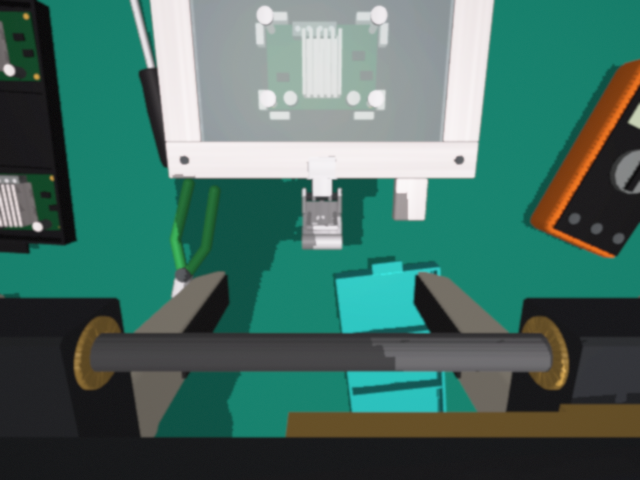

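The lever now stands out at (322,240), fully over. Now the tab.

Run:
```python
from h import *
manip.move_straight(W(-.097,-.062-.024,.2),velocity=.2)
print(manip.move_straight(W(-.097,-.062-.024,.105),velocity=.12,contact_N=8)); st("down")
manip.grab(); st("grab")
manip.move_straight(W(-.097,-.062,.105),velocity=.1); st("c")
for ph in np.r_[.2:1.81:.2,1.86]:
    manip.move_straight(W(.068-.165*np.cos(ph),-.062,.105+.165*np.sin(ph)),velocity=.15); st(round(ph,2))
manip.release(); st("rel")
p=status.get_obs()["eef_pos"]; manip.move_straight(p+[-.03,0,.06],velocity=.2)
manip.reach(W(-.08,0,.36),down(YAW)); st()
c=snap("wrist","o.png"); np.savez("o.npz",**{k:c[k] for k in("frame","depth","T","fx","fy","cx","cy")})
```

```text
False
down t 12.43 tcp [ 0.4761 -0.2291  0.1056] w 0.0933 g 0.0 F [ 0.1 -0.1 -0. ]
grab t 13.54 tcp [ 0.4782 -0.2063  0.1049] w 0.0215 g 30.0 F [ 1.7 33.6  9. ]
c t 13.93 tcp [ 0.4782 -0.2056  0.105 ] w 0.0214 g 30.0 F [ 0.9 -1.  -3.2]
0.2 t 14.3 tcp [ 0.4813 -0.2059  0.1376] w 0.0214 g 30.0 F [ 1.5 -0.6 -3.2]
0.4 t 14.67 tcp [ 0.4905 -0.2068  0.1683] w 0.0216 g 30.0 F [ 0.8 -2.  -2.8]
0.6 t 15.03 tcp [ 0.5058 -0.2084  0.197 ] w 0.0219 g 30.0 F [ 0.7 -1.7 -2.5]
0.8 t 15.4 tcp [ 0.5269 -0.2105  0.2223] w 0.0215 g 30.0 F [-1.  -1.9 -1.5]
1.0 t 15.77 tcp [ 0.5526 -0.213   0.2429] w 0.0212 g 30.0 F [ 0.4 -1.7 -1.9]
1.2 t 16.13 tcp [ 0.5817 -0.2159  0.2579] w 0.0214 g 30.0 F [-0.3 -2.1 -3. ]
1.4 t 16.5 tcp [ 0.6133 -0.219   0.2673] w 0.0219 g 30.0 F [-0.5 -2.5 -1.2]
1.6 t 16.87 tcp [ 0.6463 -0.2223  0.2703] w 0.0214 g 30.0 F [-1.4 -2.5  1.3]
1.8 t 17.23 tcp [ 0.6795 -0.2257  0.2666] w 0.0217 g 30.0 F [ 0.  -3.4  4. ]
1.86 t 17.48 tcp [ 0.689  -0.2266  0.2642] w 0.0213 g 30.0 F [ 0.2 -2.2  4.9]
rel t 18.7 tcp [ 0.6889 -0.2263  0.2631] w 0.0928 g 0.0 F [0.8 0.1 0.3]
 t 19.94 tcp [ 0.5017 -0.1457  0.359 ] w 0.0927 g 0.0 F [ 0.9 -0.1 -0.4]
```

View pics/o.png

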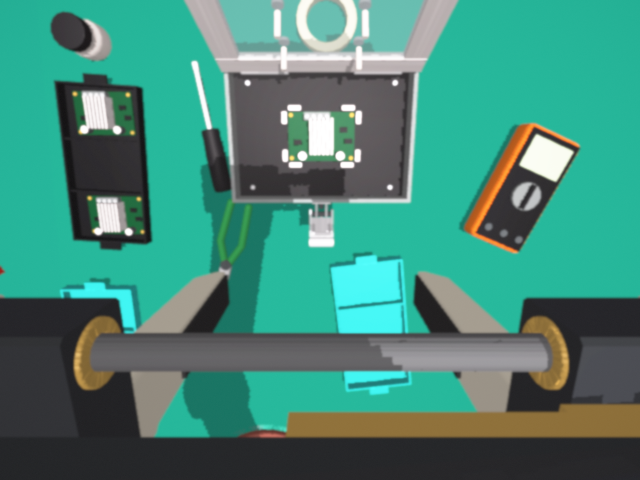

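Lid and latch are open, and the board is at (320,135) in its nest. The camera would come close to the raised lid on the way down, so I'll take the half-turned grasp and use that pose as the second view.

```bash
cat > m.py <<'E'
from h import *
def meas(c):
    P,u,v=cloud(c); A=R.from_euler("z",-YAW).apply(P-F)
    k=(P[:,2]>.09)&(P[:,2]<.106)&(np.abs(A[:,0])<.035)&(np.abs(A[:,1])<.03); 
    if k.sum()>50: print("sink x,y range",np.percentile(A[k],[2,98],0)[:,:2].round(4).tolist(),"z",np.percentile(P[k,2],[50,98]).round(4),rect(P[k]))
    k=(P[:,2]>.009)&(P[:,2]<.021)&(P[:,1]>.08)&(P[:,1]<.22)&(P[:,0]>.44)&(P[:,0]<.70)
    if k.sum()>50: print("tray",rect(P[k]),np.median(P[k,2]))
E
python3 - <<'E'
from m import *
meas(dict(np.load("o.npz")))
manip.reach(W(0.0,0,.34),down(YAW,1)); st()
print(np.round(status.get_obs()["joints"],2))
meas(snap("wrist","f.png"))
for p in (W(0,0,.1),[.571,.151,.02],[.571,.151,.3]): print(np.round(manip.solve_ik(p,down(YAW,1)),2))
E
```

```text
sink x,y range [[-0.025, -0.0237], [0.0248, 0.024]] z [0.0992 0.1014] [ 580.5 -153.    52.4   52.1   84.2]
tray [571.  151.1 108.8 238.5  80.6] 0.016522200510314167
 t 22.39 tcp [ 0.5807 -0.1532  0.3399] w 0.093 g 0.0 F [-0.4  0.8 -0.3]
[ 0.65  0.54 -0.75  1.37  0.36  1.37  1.37]
sink x,y range [[-0.0252, -0.0248], [0.0256, 0.0228]] z [0.0995 0.1014] [ 580.  -154.3   52.3   52.9   83.9]
tray [571.2 149.5 108.6 238.   80.6] 0.016542775217804978
[ 0.59  0.76 -0.62  1.7   0.55  0.87  1.2 ]
[ 0.01  0.84 -0.51  1.78  0.61  0.69  0.63]
[ 0.15  0.55 -0.76  1.47  0.39  1.27  0.82]
```

Run:
```python
from m import *
D=down(YAW,1)
print(manip.move_straight(W(0,-.0005,.0995),D,velocity=.15,contact_N=8)); st("down")
manip.grab(); st("grab")
manip.move_straight(W(0,-.0005,.13),velocity=.05); manip.move_straight(W(0,-.0005,.30),velocity=.15); st("up")
TY=np.radians(-9.4)
manip.reach([.571,.1505,.25],down(TY,1)); st("over")
manip.move_straight([.571,.1505,.10],velocity=.15)
snap("wrist","p.png"); st("low")
```

```text
False
down t 24.19 tcp [ 0.5812 -0.1537  0.1003] w 0.0929 g 0.0 F [ 0.7 -0.3 -0.1]
grab t 25.25 tcp [ 0.5805 -0.1537  0.0995] w 0.0255 g 30.0 F [-0.7  0.8 -0.6]
up t 27.29 tcp [ 0.58   -0.1538  0.299 ] w 0.0255 g 30.0 F [ 0.5  0.6 -0.1]
over t 28.47 tcp [0.5719 0.1484 0.2498] w 0.0258 g 30.0 F [ 0.5 -1.4 -0.8]
low t 29.67 tcp [0.5718 0.1509 0.1011] w 0.0256 g 30.0 F [-0.7 -0.6 -0.3]
```

View pics/p.png

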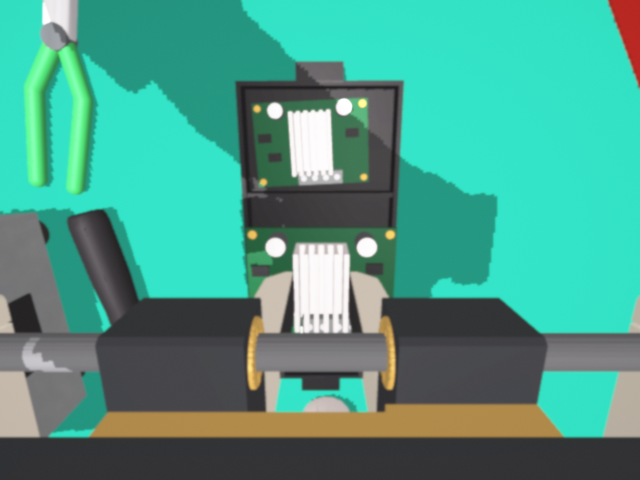

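The board is held level at (320,265), square to the tray, with the neighbouring pocket at (320,140). Now I'll lower it.

Run:
```python
from m import *
manip.move_straight([.571,.1505,.040],velocity=.08); st()
print(manip.move_straight([.571,.1505,.022],velocity=.02,contact_N=4)); st("touch")
p=status.get_obs()["eef_pos"]; manip.move_straight([.571,.1505,p[2]+.001],velocity=.02); manip.hold(.1); st("rel at")
manip.release(); st("rel")
manip.move_straight([.571,.1505,.10],velocity=.1); manip.reach([.50,.1505,.30],down(np.radians(-9.4),1)); st()
c=snap("wrist","z.png"); P,_,_=cloud(c)
k=(P[:,2]>.021)&(P[:,2]<.05)&(abs(P[:,1]-.15)<.03)&(abs(P[:,0]-.571)<.03); print(rect(P[k]),np.percentile(P[k,2],[5,50,98]))
```

```text
t 30.57 tcp [0.5713 0.1508 0.0403] w 0.0259 g 30.0 F [ 0.8 -0.1 -0.9]
True
touch t 31.3 tcp [0.5708 0.1504 0.0245] w 0.0257 g 30.0 F [-0.9  0.1  4.3]
rel at t 31.66 tcp [0.5707 0.1503 0.025 ] w 0.0256 g 30.0 F [-0.   0.5 -0.6]
rel t 32.82 tcp [0.5709 0.1491 0.0261] w 0.0926 g 4.6 F [-1.4 -2.4  5.5]
 t 34.57 tcp [0.4999 0.1494 0.2984] w 0.0928 g 0.0 F [ 0.1  0.1 -0.5]
[570.1 150.   25.3  40.   80.5] [0.02348033 0.02500202 0.02631113]
```

View pics/z.png

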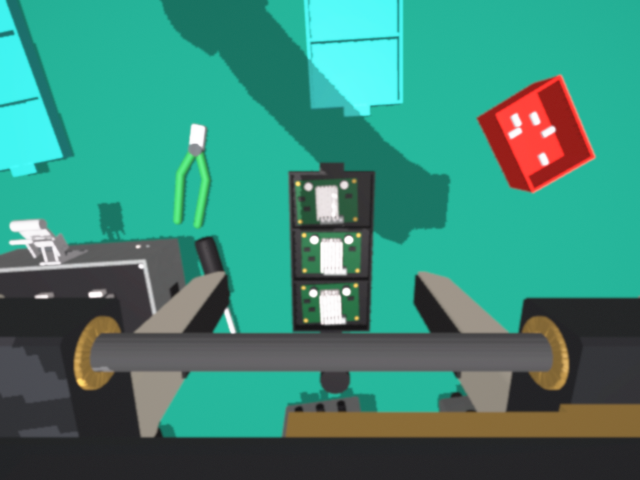

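The board lies flat in the middle pocket at (331,254), with its heat sink centred at (0.570, 0.150) and its top at 25 mm. The latch is open at (35,235), and the lid was clear of the fixture. Handing in.

```bash
python3 -c "
from h import *
print(workorder.sign_off())"
```

```text
the job is handed in; nothing more can be done
None
```

I handed the job in at about 35 s of the 64 s allowed: the board is released flat and face up in the black tray's middle pocket, with the latch and lid left open; sign-off returned no verdict, so the judged result is not known.

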